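Hook a tray of blanks out from under the bench rack

TASK

Pick up the wooden-handled hook, reach it in under the low wire rack, drop its tip inside the front rim of the small metal tray and draw the tray out until its front comes flush against the steel fence; how far out the fence is set differs, so feel for it. Lean the tray square on the fence for a second with a steady pull of about 8 N (never more than 15 N on the fence), then lift the hook out, leave the tray standing square out there and lay the hook on the bench well clear of it. Move the tray with the hook only, never with the gripper, keep both blanks in it, and do not disturb the rack, jar, mallet or steel block.

Things in the scene. Friction and masses are not known exactly. Their poses are not given: they have to be found in the camera images.
- hook_grip (a point): Hook tool, 130 g: pale wooden bar handle 120 mm long, 24 wide, 32 tall, on two rubber feet 34 mm wide (76 mm free between them for the fingers), its underside 10 mm above the bench; from one end runs a straight 6 mm steel rod, its far end turned straight down. This point: the handle's middle, 26 mm above the bench as it stands. x runs along the tool to the hook end, z up.
- hook_tip (a point): Lowest point of the hook tool's turned-down end (a 6 mm round rod with a round end), 260 mm along the tool's x from the middle of the handle and level with the soles of the feet. The level rod's underside is 27 mm and its top 33 mm above this point. Axes as hook_grip.
- tray: Open aluminium tray, 110 mm (x) by 80 mm (y), 18 mm high, walls 4 mm, floor 3 mm. A cross wall parts an empty front compartment (inner x -51 to +6 mm) from the rear one with two blanks. Loose on the bench; 0.2 to 0.55 kg, friction unknown (drag 0.5 to 4 N). Origin: middle of its underside. -x is its front, towards the rack's mouth and the fence; z up. Starts up to 0.2 rad askew.
- tray_front (a point): Middle of the tray's front outer face, 9 mm above the bench. Axes as the tray.
- blank0: Steel disc, 20 mm across, 6 mm high, lying in the tray's rear compartment. Origin: middle of its underside.
- blank1: A second such disc. Origin: middle of its underside.
- rack: Low shelf of steel wires (24 mm gaps) fixed over the bench, 180 mm deep (x), 200 wide (y), underside 85 and top 91 mm up, posts at its corners, wooden back board. Origin: on the bench under the middle of its mouth's edge; x points in under it. Steel fence bar, 160 mm along y, 16 wide, 14 high, part of the rack: rigidly clamped with its tray-side face at x = -50 to -110 mm, differently each time.
- jar: Small glass jar, 52 mm across, 70 mm high, near one end of the fence; a bystander. Origin: middle of its underside.
- benchblock: Square steel block, 60 x 60 x 20 mm, beside the way out of the rack, on the jar's side; a bystander. Origin: middle of its underside.
- mallet: Wooden mallet lying beside the rack on the jar's side, head 75 mm long and 40 mm across, overall about 205 mm; a bystander. Origin: on the bench under the middle of the head.

How it is judged:
By the outcome, as a careful person would: the job done as asked, in the order asked, and still so for the second after the job is handed in, with the robot touching nothing.
It also fails if it takes over 64 s, if anything falls off the work surface, if the arm or the gripper's body presses on something with over 40 N, if the wrist force passes 120 N, or if a joint passes its speed limit or range.

ROBOT

A 7-joint arm with a two-finger parallel gripper is mounted at the origin on the work surface. World frame = base frame: x ahead of the robot, y to its left, z up, the work surface at z = 0. Lengths are in m, angles in rad, forces in N, time in s.
With the tool pointing down it reaches from about 0.35 to 0.9 m from the base axis. Payload 8.1 kg.
Tool frame: the origin (TCP) lies midway between the tips of the shut fingers; the grasp point (between the pads) lies 19 mm behind it; z points along the fingers, y is the line along which they close (so a half turn about z gives the same grasp; the last joint's range is limited). The gripper opens to 92 mm and grips with 3 to 60 N. Pads are 19 mm wide; open, the fingers measure 130 mm over their backs; the gripper's body (75 mm by 190 mm) begins 47 mm behind the grasp point.
Start: joints at [1.109, 0.434, 0.025, 1.573, -0.012, 1.134, -0.075], TCP at [0.219, -0.585, 0.227] pointing down, gripper open.
Joint ranges: [-2.62, 2.62], [-0.44, 2.09], [-1.27, 1.32], [0.08, 2.57], [-1.32, 4.46], [0.12, 2], [-2.74, 2.74]. Speed limits (rad/s): [2.22, 2.22, 3.01, 3.01, 3.14, 3.14, 3.14].

INTERFACE

Orientations are given as a rotation vector (axis times angle).
In Python, from cell import arm gives the robot as it stands.
- The arm moves only by the tool move_arm, never from a script. Its argument "motion" is a list of rows, each an object of numbers: "tx", "ty", "tz": the shift along the tool's x, y, z normalised to -1 to 1, where 1 is 1000 mm; "twist": the turn about the tool's z normalised to -1 to 1, where 1 is pi/2 rad. In form: [{"tx": .., "ty": .., "tz": .., "twist": ..}, ...]. A call has 1 to 12 rows; each row shifts and turns the commanded pose from where the row before left it, along the tool's axes as they then stand; what a row does not reach is not made up. A row lasts 1/10 s, in which the tool goes at most 50 mm and 8.59 degrees, less where a joint would pass 70% of its speed; a pose out of reach is approached as far as the arm can. A call with a number of a shift or a turn outside -1 to 1 is refused whole. A call with a gripper value outside its range is refused whole. "gripper" is the gripper's target within -1 to 1 (shut at 1, half-way at 0, fully open at -1), set as the call begins (left out, the last holds). The fingers move at their own pace and stop on an object; "squeeze" is the grip in N (left out, the last holds). Time passes only in rows, so rows that do not move let the fingers close. It gives the time, the measured TCP pose, the force, the opening and the grip force at its end, in the units of the state.
- arm.observe(): the state, without advancing time (a new reading comes with each control period).
- arm.get_image(name): name is "scene" or "top" or "wrist"; returns the picture (420x560x3 uint8, red, green, blue); there is no depth.
- arm.calibration(name): a dict with "K" (3x3 intrinsics, pixels), "T" (4x4, takes a point from camera to world coordinates). Camera axes: x right, y down, z forward; pixel columns grow to the right and rows downward; lengths in m; the calibration is good to about 2 mm. The wrist camera is an equidistant fisheye: a pixel r from the principal point sees the ray r / f radians off the axis. A picture is of the moment at which its call begins: read the wrist's pose just before it. calibration takes no time and is no camera call; for the wrist camera it gives the pose at the moment of the call.
- arm.sign_off(): hands the job in; it is judged then, once.
Trained networks look in the newest picture that a camera, given by its name, has taken for a name from the list of things; names that differ only in an ending like _2 or _b are one class to them, and where a whole thing is asked for, a point or a joint stands for the part that bears it (a point fixed in the world has none). Each returns a list of dicts, best first, with "conf" (0 to 1); they miss things now and then, are a little off and sometimes report something else, mostly with a low value. They report only what shows in the picture. A call takes as long as a camera call.
- arm.look_for(camera, query): "point" ([column, row] as shares, 0 to 1, of the picture: columns of its width, rows of its height, amid what is visible of it).
- arm.regions_of(camera, query): "region" (420x560 bool, what is visible of it) and "point" ([column, row] as shares, 0 to 1, of the picture: columns of its width, rows of its height, amid what is visible of it).
- arm.place_of(camera, query): "point" ([column, row] as shares, 0 to 1, of the picture: columns of its width, rows of its height: a listed point, or the origin of a listed thing).
The state is a dict: "clock": time; "joints": joint angles; "dq": joint speeds; "joint_efforts": joint torques, N m; "position": TCP position; "ee_rot": TCP orientation; "force": force on the tool from outside, world axes, zero at the start; "ft_torque": the same for the moment, N m; "width": opening from 0.0 (shut) to 1.0 (fully open); "gripper_force": force on a finger pad.
Only numpy, scipy, OpenCV 4.12 (cv2) and the standard library are available. Lean on these libraries where they do the work, as an engineer would, in place of code of your own. Each camera call takes 0.05 s, during which the arm holds its last target. There are 200 camera calls.

## Working session

There is one attempt and no reset: what is moved stays moved. The work goes in short steps, Python scripts to look and compute and a tool call to move; the robot and the scene stay as the last step left them, time stands still between calls to the robot, and variables do not carry over. Pictures are saved under pics/ and viewed, at most 10 in all, crops included, and the job is handed in when it is done.

Besides the shell and the picture viewer there is one more tool, called after "Request:" as a command line: name --argument value ..., lists and objects as JSON in quotes. move_arm: Moves the arm, as the interface text tells. Scaled input: -1 to 1 covers 1000 mm each way for a shift and pi/2 rad each way for a turn. Its arguments: {"type":"object","properties":{"motion":{"type":"array","items":{"type":"object","properties":{"tx":{"type":"number"},"ty":{"type":"number"},"tz":{"type":"number"},"twist":{"type":"number"}}}},"gripper":{"type":"number"},"squeeze":{"type":"number"}},"required":["motion"]}

```bash
mkdir -p pics; cat > h.py <<'E'
import numpy as np, cv2
from scipy.spatial.transform import Rotation as R
from cell import arm
def ray(cam,px):
    c=arm.calibration(cam);K=np.array(c["K"]);T=np.array(c["T"])
    u=(px[0]-K[0,2])/K[0,0];v=(px[1]-K[1,2])/K[1,1]
    if cam=="wrist":
        r=np.hypot(u,v);d=np.array([np.sin(r)*u/r,np.sin(r)*v/r,np.cos(r)]) if r>0 else np.array([0,0,1.])
    else: d=np.array([u,v,1.])
    return T[:3,3],T[:3,:3]@d
def at(cam,px,z):
    o,d=ray(cam,px);return o+d*(z-o[2])/d[2]
def proj(cam,P):
    c=arm.calibration(cam);K=np.array(c["K"]);T=np.linalg.inv(np.array(c["T"]))
    p=T[:3,:3]@np.array(P)+T[:3,3]
    return (K@p)[:2]/p[2]
def save(cam,name):
    im=arm.get_image(cam);cv2.imwrite("pics/"+name+".png",im[:,:,::-1]);return im
E
python3 - <<'E'
from h import *
s=arm.observe();print({k:np.round(v,3) for k,v in s.items()})
Z=dict(hook_grip=.026,hook_tip=0,tray=0,tray_front=.009,rack=0,jar=0,benchblock=0,mallet=0,blank0=.003)
for cam in("top","scene"):
    save(cam,cam+"0")
    for q,z in Z.items():
        for r in arm.place_of(cam,q)[:2]:
            px=np.array(r["point"])*[560,420]
            print(cam,q,round(r["conf"],2),px.round(0),at(cam,px,z).round(3))
E
```

```text
{'clock': np.float64(0.0), 'joints': array([ 1.109,  0.435,  0.025,  1.574, -0.012,  1.134, -0.075]), 'dq': array([ 0.   ,  0.001, -0.002, -0.001,  0.   , -0.002, -0.002]), 'joint_efforts': array([ 0.0000e+00, -6.6785e+01,  9.8600e-01, -3.1447e+01, -6.0000e-02,
        4.3000e-02,  0.0000e+00]), 'position': array([ 0.219, -0.585,  0.226]), 'ee_rot': array([-3.09e+00, -5.60e-01,  1.00e-03]), 'force': array([-0.161, -0.135,  1.113]), 'ft_torque': array([-0.004,  0.005,  0.015]), 'gripper_force': np.float64(0.0), 'width': np.float64(1.0)}
top hook_grip 0.69 [429. 275.] [ 0.448 -0.345  0.026]
top hook_grip 0.22 [277. 193.] [ 0.618 -0.031  0.026]
top tray 0.87 [152. 264.] [0.471 0.23  0.   ]
top tray_front 0.57 [175. 264.] [0.471 0.181 0.009]
top rack 0.92 [197. 262.] [0.476 0.137 0.   ]
top jar 0.82 [220. 197.] [0.613 0.089 0.   ]
top benchblock 0.72 [278. 194.] [ 0.62  -0.035  0.   ]
top mallet 0.8 [177. 182.] [0.645 0.182 0.   ]
top blank0 0.75 [178. 263.] [0.474 0.177 0.003]
top blank0 0.53 [135. 270.] [0.46  0.265 0.003]
scene hook_tip 0.8 [253. 194.] [ 0.481 -0.09   0.   ]
scene tray 0.77 [393. 215.] [0.49 0.22 0.  ]
scene tray 0.67 [147. 166.] [ 0.432 -0.363  0.   ]
scene tray_front 0.67 [372. 202.] [0.468 0.173 0.009]
scene tray_front 0.15 [410. 211.] [0.479 0.254 0.009]
scene rack 0.74 [323. 252.] [0.616 0.085 0.   ]
scene rack 0.63 [356. 207.] [0.478 0.14  0.   ]
scene jar 0.95 [321. 254.] [0.62  0.082 0.   ]
scene benchblock 0.94 [262. 248.] [ 0.627 -0.037  0.   ]
scene mallet 0.89 [379. 270.] [0.638 0.194 0.   ]
scene blank0 0.58 [412. 207.] [0.461 0.261 0.003]
scene blank0 0.52 [417. 222.] [0.502 0.27  0.003]
```

View pics/top0.png

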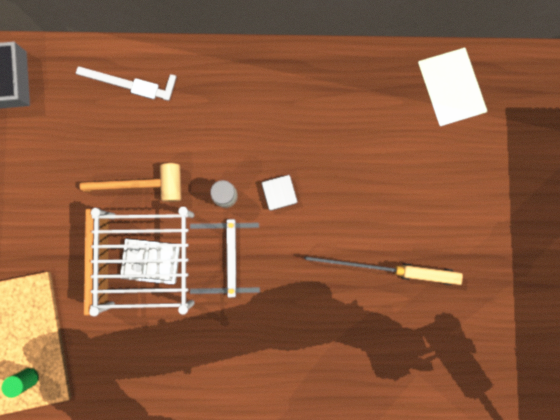

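View pics/scene0.png

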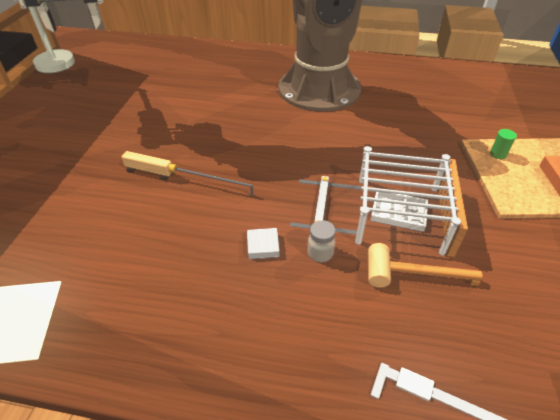

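The top view shows the hook lying right (handle ~ (430,275), tip ~ (307,259)), the fence at column ~231 (rows 221–296), and the tray under the rack at ~(150,262). The jar (223,193), block (280,192) and mallet lie on the upper (+x) side. The scene view agrees.

```bash
python3 - <<'E'
from h import *
im=save("top","top1")
cv2.imwrite("pics/c1.png",cv2.resize(im[185:325,70:270,::-1],None,fx=4,fy=4,interpolation=cv2.INTER_CUBIC))
for q in("hook_grip","tray"):
    r=arm.regions_of("top",q)[0];m=r["region"].astype(np.uint8)
    ys,xs=np.nonzero(m);print(q,r["conf"],m.sum(),xs.min(),xs.max(),ys.min(),ys.max(),cv2.minAreaRect(np.c_[xs,ys].astype(np.float32)))
    if q=="hook_grip":
        hx=xs<395;l=cv2.fitLine(np.c_[xs,ys].astype(np.float32),cv2.DIST_L2,0,.01,.01).ravel();print(l)
for n,px,z in [("tipend",(307,259),.03),("handle_end",(462,278.5),.042),("handle_start",(402,271.5),.042),("f0",(227,221),.014),("f1",(228,296),.014),("p1",(97,212),.091),("p2",(183,211),.091),("p3",(95,310),.091),("p4",(183,308),.091)]:
    print(n,at("top",px,z).round(4))
E
```

```text
hook_grip 0.9 1029 305 460 257 283 ((382.64141845703125, 267.7839050292969), (156.7346649169922, 15.592615127563477), 6.632514476776123)
[9.9162322e-01 1.2916420e-01 4.0657434e+02 2.7069388e+02]
tray 0.78 1818 121 179 238 281 ((149.2860870361328, 260.40789794921875), (56.019447326660156, 40.534915924072266), 7.352379322052002)
tipend [ 0.4821 -0.092   0.03  ]
handle_end [ 0.4422 -0.4074  0.042 ]
handle_start [ 0.4568 -0.2842  0.042 ]
f0 [0.5609 0.0735 0.014 ]
f1 [0.4059 0.0704 0.014 ]
p1 [0.5738 0.3133 0.091 ]
p2 [0.5759 0.1511 0.091 ]
p3 [0.3904 0.3118 0.091 ]
p4 [0.3932 0.1486 0.091 ]
```

View pics/c1.png

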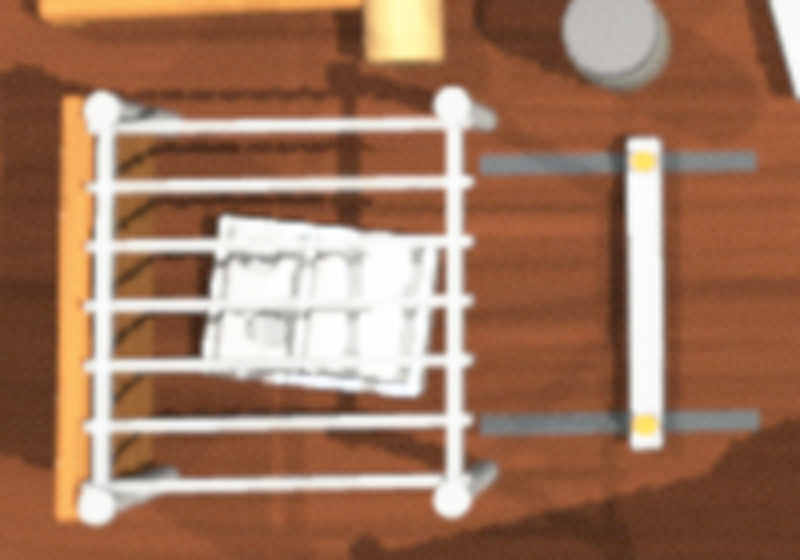

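The crop confirms it. The tray front edge is around (429,316) in the crop, its cross wall around column 305 and the fence's tray-side face around column 627. The rack is about 0.02 rad askew.

Request:
move_arm --motion '[{"twist": -0.087},{"twist": -0.087},{"twist": -0.087},{"twist": -0.087},{"twist": -0.087},{"twist": -0.087},{"twist": -0.086},{"twist": -0.086}]' --gripper -1

```text
invalid input
```

Request:
move_arm --motion '[{"tx": 0.038,"ty": 0.0284,"tz": 0.01},{"tx": 0.038,"ty": 0.0284,"tz": 0.01},{"tx": 0.038,"ty": 0.0284,"tz": 0.01},{"tx": 0.038,"ty": 0.0284,"tz": 0.01},{"tx": 0.038,"ty": 0.0284,"tz": 0.01},{"tx": 0.038,"ty": 0.0284,"tz": 0.01},{"tx": 0.038,"ty": 0.0284,"tz": 0.01},{}]'

```text
invalid input
```

```bash
cat >> h.py <<'E'
def go(P,head):
    """tool-frame shift (mm) to P and twist (units) to heading of tool x"""
    s=arm.observe();M=R.from_rotvec(s["ee_rot"]).as_matrix();h=np.arctan2(M[1,0],M[0,0])
    print("pos",np.round(s["position"],4),"head",round(h,3),"F",np.round(s["force"],2),"shift mm",(M.T@(np.array(P)-s["position"])*1000).round(1),"twist",round(-(head-h)/(np.pi/2),3),"w",round(float(s["width"]),3),"gf",s["gripper_force"],"t",s["clock"])
E
python3 - <<'E'
from h import *
im=save("wrist","w1")
go((.4495,-.346,.007),1.447)
for q in("hook_grip","hook_tip"):
  for r in arm.place_of("wrist",q)[:1]:
    px=np.array(r["point"])*[560,420];print(q,r["conf"],px,at("wrist",px,.026 if q=="hook_grip" else 0).round(4))
r=arm.regions_of("wrist","hook_grip")[0];ys,xs=np.nonzero(r["region"])
P=np.array([at("wrist",p,.036)[:2] for p in zip(xs[::5],ys[::5])]);print(P.min(0),P.max(0),cv2.fitLine(P.astype(np.float32),cv2.DIST_L2,0,.001,.001).ravel())
E
```

```text
pos [ 0.2195 -0.5852  0.2267] head 0.359 F [-0.31 -0.27 -0.3 ] shift mm [ 299.4 -143.3  219.7] twist -0.693 w 0.998 gf 0.0 t 1.2Traceback (most recent call last):
  File "<stdin>", line 7, in <module>
IndexError: list index out of range
```

View pics/w1.png

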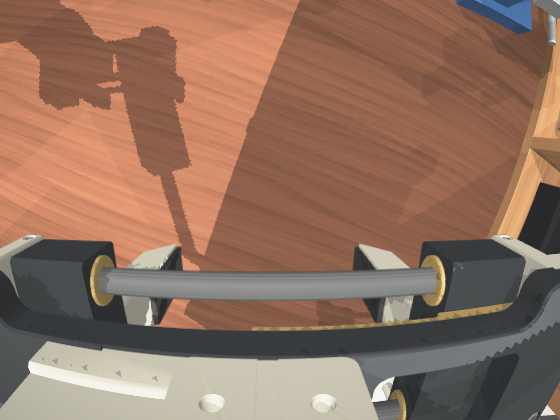

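Both moves were refused and the wrist picture shows only bench. Every row probably needs all four keys, so I'll retry that way.

Request:
move_arm --motion '[{"tx": 0,"ty": 0,"tz": 0,"twist": -0.087},{"tx": 0,"ty": 0,"tz": 0,"twist": -0.087},{"tx": 0,"ty": 0,"tz": 0,"twist": -0.087},{"tx": 0,"ty": 0,"tz": 0,"twist": -0.087},{"tx": 0,"ty": 0,"tz": 0,"twist": -0.087},{"tx": 0,"ty": 0,"tz": 0,"twist": -0.087},{"tx": 0,"ty": 0,"tz": 0,"twist": -0.086},{"tx": 0,"ty": 0,"tz": 0,"twist": -0.086}]' --gripper -1

```text
clock: 2.15
position: [0.2194, -0.5852, 0.2267]
ee_rot: [-2.347, -2.088, 0.0]
force: [-0.5, 0.5, -0.9]
width: 0.998
gripper_force: 0.0
```

Request:
move_arm --motion '[{"tx": 0.038,"ty": 0.0284,"tz": 0.01,"twist": 0},{"tx": 0.038,"ty": 0.0284,"tz": 0.01,"twist": 0},{"tx": 0.038,"ty": 0.0284,"tz": 0.01,"twist": 0},{"tx": 0.038,"ty": 0.0284,"tz": 0.01,"twist": 0},{"tx": 0.038,"ty": 0.0284,"tz": 0.01,"twist": 0},{"tx": 0.038,"ty": 0.0284,"tz": 0.01,"twist": 0},{"tx": 0.038,"ty": 0.0284,"tz": 0.01,"twist": 0},{"tx": 0,"ty": 0,"tz": 0,"twist": 0}]'

```text
clock: 2.95
position: [0.4542, -0.338, 0.156]
ee_rot: [-2.341, -2.093, -0.006]
force: [-0.0, -0.8, 0.1]
width: 1.001
gripper_force: 0.0
```

```bash
python3 - <<'E'
from h import *
im=save("wrist","w2")
go((.4495,-.346,.007),1.447)
for q in("hook_grip","hook_tip"):
  for r in arm.place_of("wrist",q)[:1]:
    px=np.array(r["point"])*[560,420];print(q,r["conf"],px,at("wrist",px,.026 if q=="hook_grip" else 0).round(4))
for r in arm.regions_of("wrist","hook_grip")[:1]:
  ys,xs=np.nonzero(r["region"])
  P=np.array([at("wrist",p,.036)[:2] for p in zip(xs[::5],ys[::5])]);print(P.min(0),P.max(0),cv2.fitLine(P.astype(np.float32),cv2.DIST_L2,0,.001,.001).ravel())
E
```

```text
pos [ 0.4517 -0.3416  0.1563] head 1.456 F [-1.66 -0.47  0.27] shift mm [ -4.9  -1.7 149.3] twist 0.006 w 1.002 gf 0.0 t 3.0
hook_grip 0.95 [263.312 218.19 ] [ 0.4447 -0.3531  0.026 ]
[ 0.42278141 -0.40478589] [ 0.47489418 -0.15947347] [ 0.14530846  0.9893864   0.44918254 -0.32026306]
```

View pics/w2.png

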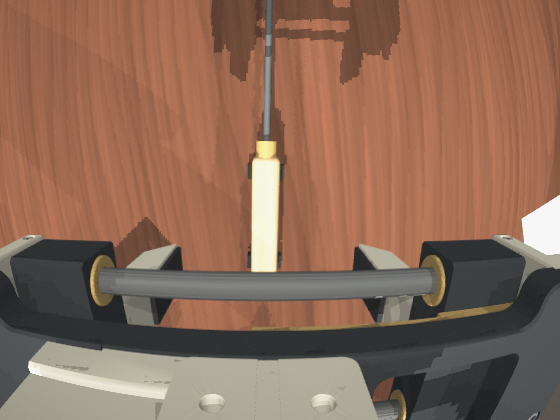

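The wrist view shows the handle nearly aligned with the tool, with feet at rows ~170 and ~257 on column ~265 and the rod going up to (269,0).

```bash
python3 - <<'E'
from h import *
for px,z in [((269.5,10),.03),((266.5,135),.03),((266,170),.008),((264.5,257),.008),((265.5,158),.042),((264.5,271),.042)]: print(px,at("wrist",px,z).round(4))
go((.4485,-.349,.007),1.447)
E
```

```text
(269.5, 10) [ 0.4721 -0.1675  0.03  ]
(266.5, 135) [ 0.4553 -0.2813  0.03  ]
(266, 170) [ 0.4506 -0.3141  0.008 ]
(264.5, 257) [ 0.4383 -0.4007  0.008 ]
(265.5, 158) [ 0.4521 -0.3003  0.042 ]
(264.5, 271) [ 0.4385 -0.4012  0.042 ]
pos [ 0.4484 -0.3465  0.1569] head 1.448 F [-0.03 -0.53 -0.73] shift mm [ -2.3   0.4 149.9] twist 0.0 w 1.0 gf 0.0 t 3.15
```

Request:
move_arm --motion '[{"tx": -0.007,"ty": -0.003,"tz": 0.03,"twist": 0.007},{"tx": 0,"ty": 0,"tz": 0.04,"twist": 0},{"tx": 0,"ty": 0,"tz": 0.04,"twist": 0},{"tx": 0,"ty": 0,"tz": 0.03,"twist": 0},{"tx": 0,"ty": 0,"tz": 0.01,"twist": 0},{"tx": 0,"ty": 0,"tz": 0,"twist": 0},{"tx": 0,"ty": 0,"tz": 0,"twist": 0}]'

```text
clock: 3.85
position: [0.4457, -0.3531, 0.008]
ee_rot: [2.364, 2.066, 0.0]
force: [0.2, 0.3, 0.3]
width: 0.999
gripper_force: 0.0
```

Request:
move_arm --motion '[{"tx": 0,"ty": 0,"tz": 0,"twist": 0},{"tx": 0,"ty": 0,"tz": 0,"twist": 0},{"tx": 0,"ty": 0,"tz": 0,"twist": 0},{"tx": 0,"ty": 0,"tz": 0,"twist": 0},{"tx": 0,"ty": 0,"tz": 0,"twist": 0},{"tx": 0,"ty": 0,"tz": 0,"twist": 0},{"tx": 0,"ty": 0,"tz": 0,"twist": 0},{"tx": 0,"ty": 0,"tz": 0,"twist": 0}]' --gripper 1 --squeeze 55

```text
clock: 4.65
position: [0.4453, -0.3519, 0.0067]
ee_rot: [-2.364, -2.069, -0.0]
force: [0.8, -0.4, 0.1]
width: 0.353
gripper_force: 0.4
```

```bash
python3 - <<'E'
from h import *
go((.4448,-.353,.007),1.435)
E
```

```text
pos [ 0.4453 -0.3519  0.0067] head 1.438 F [ 0.79 -0.41  0.07] shift mm [-1.1 -0.4 -0.3] twist 0.002 w 0.353 gf 0.3772582020610571 t 4.65
```

Still closing (32 mm); I'll wait for the grip and then lift slightly.

Request:
move_arm --motion '[{"tx": 0,"ty": 0,"tz": 0,"twist": 0},{"tx": 0,"ty": 0,"tz": 0,"twist": 0},{"tx": 0,"ty": 0,"tz": 0,"twist": 0},{"tx": 0,"ty": 0,"tz": 0,"twist": 0},{"tx": 0,"ty": 0,"tz": 0,"twist": 0},{"tx": 0,"ty": 0,"tz": 0,"twist": 0}]'

```text
clock: 5.25
position: [0.4454, -0.352, 0.0068]
ee_rot: [2.364, 2.069, 0.0]
force: [1.0, -0.3, -0.3]
width: 0.257
gripper_force: 55.0
```

Request:
move_arm --motion '[{"tx": 0,"ty": 0,"tz": -0.01,"twist": 0},{"tx": 0,"ty": 0,"tz": -0.02,"twist": 0},{"tx": 0,"ty": 0,"tz": -0.008,"twist": 0},{"tx": 0,"ty": 0,"tz": 0,"twist": 0},{"tx": 0,"ty": 0,"tz": 0,"twist": 0}]'

```text
clock: 5.75
position: [0.445, -0.352, 0.0446]
ee_rot: [2.364, 2.069, -0.0]
force: [0.2, 0.1, -1.9]
width: 0.258
gripper_force: 55.0
```

```bash
python3 - <<'E'
from h import *
save("scene","s2")
for cam in ("top","scene"):
  if cam=="top": save("top","t2")
  for q in("hook_tip","hook_grip"):
   for r in arm.place_of(cam,q)[:1]:
    px=np.array(r["point"])*[560,420];print(cam,q,r["conf"],px,at(cam,px,.038 if q=="hook_tip" else .064).round(4))
go((.0,.0,.04),1.589)
im=cv2.imread("pics/s2.png");cv2.imwrite("pics/s2c.png",cv2.resize(im[110:260,80:330],None,fx=3,fy=3,interpolation=cv2.INTER_CUBIC))
E
```

```text
top hook_tip 0.94 [307.104 261.618] [ 0.4771 -0.0913  0.038 ]
top hook_grip 0.56 [438.48  279.216] [ 0.4428 -0.3498  0.064 ]
scene hook_tip 0.8 [251.776 185.388] [ 0.4925 -0.0872  0.038 ]
scene hook_grip 0.97 [146.104 151.998] [ 0.4552 -0.3399  0.064 ]
pos [ 0.445  -0.3518  0.0442] head 1.438 F [ 0.26  0.49 -1.51] shift mm [ 289.7 -487.7    4.7] twist -0.096 w 0.258 gf 54.977957010269165 t 6.05
```

View pics/s2c.png

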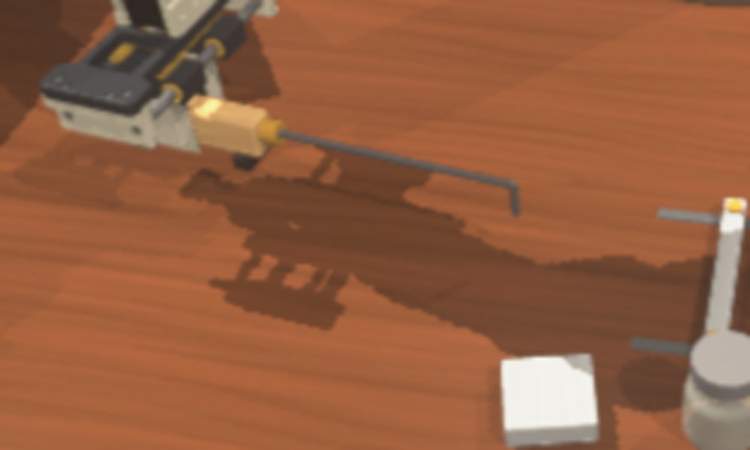

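The hook is level in the grip. Next I rotate it parallel to the rack, then reach in with the tip 30 mm up.

Request:
move_arm --motion '[{"tx": 0,"ty": 0,"tz": 0.003,"twist": -0.048},{"tx": 0,"ty": 0,"tz": 0.004,"twist": -0.048},{"tx": 0,"ty": 0.019,"tz": 0,"twist": 0},{"tx": 0,"ty": 0.019,"tz": 0,"twist": 0},{"tx": 0.03,"ty": 0,"tz": 0,"twist": 0},{"tx": 0.03,"ty": 0,"tz": 0,"twist": 0},{"tx": 0.03,"ty": 0,"tz": 0,"twist": 0},{"tx": 0.03,"ty": 0,"tz": 0,"twist": 0},{"tx": 0,"ty": 0,"tz": 0,"twist": 0},{"tx": 0,"ty": 0,"tz": 0,"twist": 0}]'

```text
clock: 7.05
position: [0.4813, -0.2307, 0.0377]
ee_rot: [-2.199, -2.243, 0.0]
force: [-0.3, -0.2, -0.7]
width: 0.259
gripper_force: 55.0
```

```bash
python3 - <<'E'
from h import *
save("top","t3")
for r in arm.place_of("top","hook_tip")[:1]:
    px=np.array(r["point"])*[560,420];print(r["conf"],px,at("top",px,.03).round(4))
for r in arm.place_of("top","tray_front")[:2]:
    px=np.array(r["point"])*[560,420];print("front",r["conf"],px,at("top",px,.009).round(4))
print("front crop",at("top",(177.2,264),.018).round(4))
go((.4777,-.057,.037),1.589)
E
```

```text
0.63 [248.024 262.206] [0.4758 0.0288 0.03  ]
front 0.72 [174.776 265.608] [0.4683 0.1815 0.009 ]
front crop [0.472  0.1748 0.018 ]
pos [ 0.4811 -0.2325  0.0376] head 1.587 F [ 0.53  0.28 -1.27] shift mm [175.6  -0.5   0.5] twist -0.001 w 0.259 gf 54.97781753540039 t 7.2
```

Request:
move_arm --motion '[{"tx": 0.025,"ty": 0,"tz": 0,"twist": 0},{"tx": 0.025,"ty": 0,"tz": 0,"twist": 0},{"tx": 0.025,"ty": 0,"tz": 0,"twist": 0},{"tx": 0.025,"ty": 0,"tz": 0,"twist": 0},{"tx": 0.025,"ty": 0,"tz": 0,"twist": 0},{"tx": 0.025,"ty": 0,"tz": 0,"twist": 0},{"tx": 0.025,"ty": 0,"tz": 0,"twist": 0},{"tx": 0,"ty": 0,"tz": 0,"twist": 0},{"tx": 0,"ty": 0,"tz": 0,"twist": 0}]'

```text
clock: 8.1
position: [0.4783, -0.0569, 0.0377]
ee_rot: [2.201, 2.241, -0.0]
force: [-0.0, -1.0, -1.7]
width: 0.257
gripper_force: 55.0
```

```bash
python3 - <<'E'
from h import *
im=save("top","t4");s=save("scene","s4")
a=cv2.resize(im[205:315,85:265,::-1],(630,385),interpolation=cv2.INTER_CUBIC)
b=cv2.resize(s[140:250,340:480,::-1],None,fx=4.5,fy=4.5,interpolation=cv2.INTER_CUBIC)[:, :630]
cv2.imwrite("pics/c4.png",np.vstack([a[60:],b])[:800]) if 0 else cv2.imwrite("pics/c4.png",np.hstack([cv2.resize(a,(400,245)),cv2.resize(b,(400,245))]))
go((.4777,-.057,.037),1.589)
E
```

```text
pos [ 0.4781 -0.0579  0.0376] head 1.587 F [ 0.15 -0.96 -2.25] shift mm [ 0.9 -0.4  0.6] twist -0.001 w 0.261 gf 54.97788190841675 t 8.2
```

View pics/c4.png

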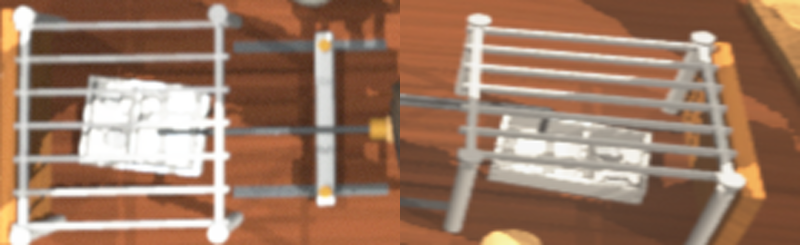

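The tip (crop column ~160) lies over the front compartment, between the cross wall (~135) and the front wall (~205). Now I lower it in.

Request:
move_arm --motion '[{"tx": 0,"ty": 0,"tz": 0.01,"twist": 0},{"tx": 0,"ty": 0,"tz": 0.008,"twist": 0},{"tx": 0,"ty": 0,"tz": 0.004,"twist": 0},{"tx": 0,"ty": 0,"tz": 0.002,"twist": 0},{"tx": 0,"ty": 0,"tz": 0,"twist": 0},{"tx": 0,"ty": 0,"tz": 0,"twist": 0}]'

```text
clock: 8.8
position: [0.4781, -0.0563, 0.0138]
ee_rot: [2.201, 2.241, 0.0]
force: [1.0, 1.1, -0.2]
width: 0.26
gripper_force: 55.0
```

Request:
move_arm --motion '[{"tx": -0.005,"ty": 0,"tz": 0,"twist": 0},{"tx": -0.005,"ty": 0,"tz": 0,"twist": 0},{"tx": -0.004,"ty": 0,"tz": 0,"twist": 0},{"tx": -0.004,"ty": 0,"tz": 0,"twist": 0},{"tx": -0.004,"ty": 0,"tz": 0,"twist": 0},{"tx": -0.004,"ty": 0,"tz": 0,"twist": 0},{"tx": -0.004,"ty": 0,"tz": 0,"twist": 0},{"tx": -0.004,"ty": 0,"tz": 0,"twist": 0}]'

```text
clock: 9.6
position: [0.4787, -0.0901, 0.0137]
ee_rot: [-2.201, -2.242, -0.001]
force: [0.6, 3.0, -1.2]
width: 0.257
gripper_force: 55.0
```

```bash
python3 - <<'E'
from h import *
save("top","t5")
for q in ("tray_front","tray"):
  for r in arm.place_of("top",q)[:2]:
    px=np.array(r["point"])*[560,420];print(q,r["conf"],px,at("top",px,.009).round(4))
go((.4777,-.091,.013),1.589)
E
```

```text
tray_front 0.78 [184.52  261.408] [0.4769 0.1615 0.009 ]
tray 0.8 [159.096 264.18 ] [0.4713 0.2139 0.009 ]
pos [ 0.4786 -0.0909  0.0137] head 1.588 F [-0.06  1.23 -0.4 ] shift mm [-0.1 -0.9  0.7] twist -0.001 w 0.264 gf 54.97791051864624 t 9.75
```

The tray is moving with ~2–3 N drag. Its front is at y≈0.162 and the fence at ≈0.072, so I'll drag 70 mm and then look.

Request:
move_arm --motion '[{"tx": -0.005,"ty": 0,"tz": 0,"twist": 0},{"tx": -0.006,"ty": 0,"tz": 0,"twist": 0},{"tx": -0.006,"ty": 0,"tz": 0,"twist": 0},{"tx": -0.006,"ty": 0,"tz": 0,"twist": 0},{"tx": -0.006,"ty": 0,"tz": 0,"twist": 0},{"tx": -0.006,"ty": 0,"tz": 0,"twist": 0},{"tx": -0.006,"ty": 0,"tz": 0,"twist": 0},{"tx": -0.006,"ty": 0,"tz": 0,"twist": 0},{"tx": -0.006,"ty": 0,"tz": 0,"twist": 0},{"tx": -0.006,"ty": 0,"tz": 0,"twist": 0},{"tx": -0.006,"ty": 0,"tz": 0,"twist": 0},{"tx": -0.005,"ty": 0,"tz": 0,"twist": 0}]'

```text
clock: 10.95
position: [0.4798, -0.1609, 0.0137]
ee_rot: [-2.202, -2.241, 0.0]
force: [-0.4, 2.5, -0.8]
width: 0.259
gripper_force: 55.0
```

```bash
python3 - <<'E'
from h import *
im=save("top","t6")
cv2.imwrite("pics/c6.png",cv2.resize(im[215:315,110:270,::-1],None,fx=5,fy=5,interpolation=cv2.INTER_CUBIC))
go((.4777,-.091,.013),1.589)
E
```

```text
pos [ 0.4798 -0.1619  0.0137] head 1.588 F [-0.08  1.79 -1.86] shift mm [70.9 -0.9  0.7] twist -0.001 w 0.26 gf 54.97732400894165 t 11.0
```

View pics/c6.png

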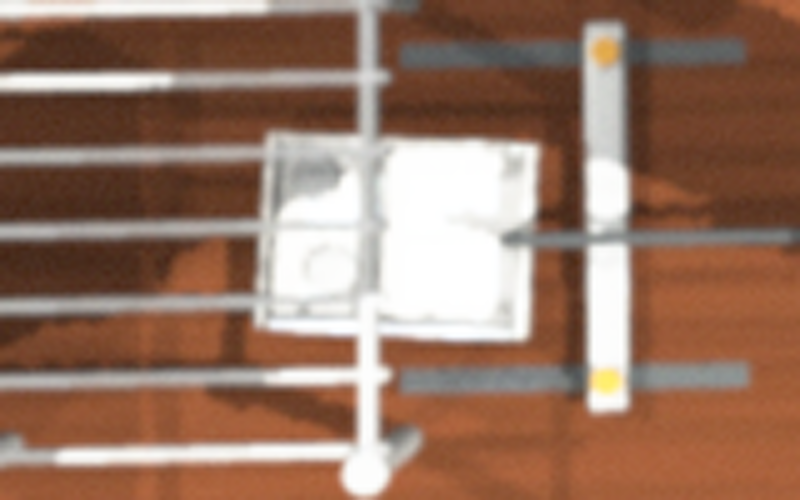

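The tray front (crop column ~535) is ~20 mm short of the fence (585), still slightly askew, with the hook near mid-front at row 238. I'll go slower now.

Request:
move_arm --motion '[{"tx": -0.003,"ty": 0,"tz": 0,"twist": 0},{"tx": -0.003,"ty": 0,"tz": 0,"twist": 0},{"tx": -0.003,"ty": 0,"tz": 0,"twist": 0},{"tx": -0.003,"ty": 0,"tz": 0,"twist": 0},{"tx": -0.001,"ty": 0,"tz": 0,"twist": 0}]'

```text
clock: 11.5
position: [0.48, -0.1737, 0.0137]
ee_rot: [2.202, 2.241, -0.0]
force: [0.7, 2.8, -2.0]
width: 0.253
gripper_force: 55.0
```

Request:
move_arm --motion '[{"tx": -0.001,"ty": 0,"tz": 0,"twist": 0},{"tx": -0.001,"ty": 0,"tz": 0,"twist": 0}]'

```text
clock: 11.7
position: [0.4801, -0.1753, 0.0137]
ee_rot: [-2.201, -2.241, -0.0]
force: [-0.1, 4.0, -1.9]
width: 0.26
gripper_force: 55.0
```

Request:
move_arm --motion '[{"tx": -0.001,"ty": 0,"tz": 0,"twist": 0},{"tx": -0.0005,"ty": 0,"tz": 0,"twist": 0}]'

```text
clock: 11.9
position: [0.4802, -0.1769, 0.0137]
ee_rot: [2.201, 2.241, -0.0]
force: [-0.2, 3.0, -1.2]
width: 0.256
gripper_force: 55.0
```

Request:
move_arm --motion '[{"tx": -0.001,"ty": 0,"tz": 0,"twist": 0},{"tx": 0,"ty": 0,"tz": 0,"twist": 0}]'

```text
clock: 12.1
position: [0.4802, -0.178, 0.0137]
ee_rot: [2.202, 2.241, -0.0]
force: [-0.0, 2.8, -2.1]
width: 0.261
gripper_force: 55.0
```

Request:
move_arm --motion '[{"tx": -0.001,"ty": 0,"tz": 0,"twist": 0},{"tx": 0,"ty": 0,"tz": 0,"twist": 0}]'

```text
clock: 12.3
position: [0.4802, -0.179, 0.0137]
ee_rot: [2.202, 2.241, -0.0]
force: [0.5, 3.4, -2.4]
width: 0.259
gripper_force: 55.0
```

Request:
move_arm --motion '[{"tx": -0.001,"ty": 0,"tz": 0,"twist": 0},{"tx": 0,"ty": 0,"tz": 0,"twist": 0}]'

```text
clock: 12.5
position: [0.4802, -0.18, 0.0137]
ee_rot: [2.202, 2.241, -0.0]
force: [-0.1, 3.3, -2.3]
width: 0.257
gripper_force: 55.0
```

```bash
python3 - <<'E'
from h import *
im=save("top","t7")
cv2.imwrite("pics/c7.png",cv2.resize(im[220:310,150:260,::-1],None,fx=6,fy=6,interpolation=cv2.INTER_CUBIC))
go((.4777,-.185,.013),1.589)
E
```

```text
pos [ 0.4802 -0.18    0.0137] head 1.588 F [ 0.18  2.77 -1.06] shift mm [-5.  -2.6  0.7] twist -0.0 w 0.258 gf 54.97764766216278 t 12.55
```

View pics/c7.png

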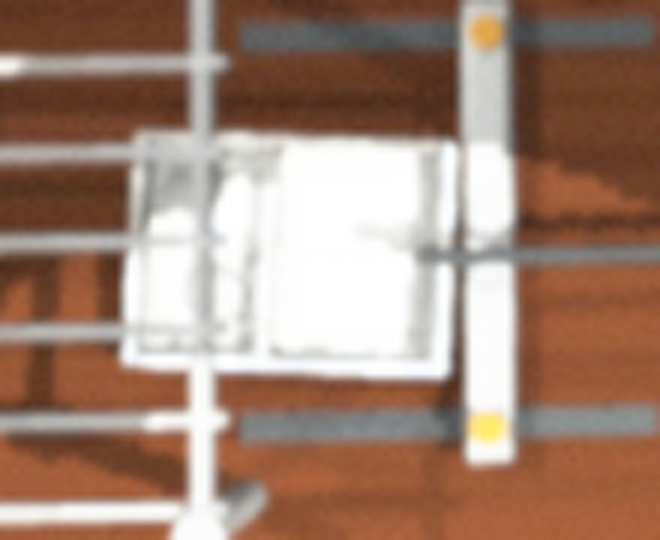

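The gap is down to ~2–3 mm at the upper corner and ~5 mm at the lower (crop columns ~455/448 against 463). Continuing in small steps.

Request:
move_arm --motion '[{"tx": -0.001,"ty": 0,"tz": 0,"twist": 0},{"tx": 0,"ty": 0,"tz": 0,"twist": 0}]'

```text
clock: 12.75
position: [0.4802, -0.181, 0.0137]
ee_rot: [2.202, 2.241, -0.0]
force: [-0.1, 2.0, -1.7]
width: 0.258
gripper_force: 55.0
```

Request:
move_arm --motion '[{"tx": -0.001,"ty": 0,"tz": 0,"twist": 0},{"tx": 0,"ty": 0,"tz": 0,"twist": 0}]'

```text
clock: 12.95
position: [0.4803, -0.182, 0.0137]
ee_rot: [2.202, 2.241, -0.0]
force: [1.0, 2.3, -2.5]
width: 0.255
gripper_force: 55.0
```

Request:
move_arm --motion '[{"tx": -0.0007,"ty": 0,"tz": 0,"twist": 0},{"tx": 0,"ty": 0,"tz": 0,"twist": 0}]'

```text
clock: 13.15
position: [0.4803, -0.1825, 0.0137]
ee_rot: [2.202, 2.241, 0.0]
force: [-0.3, 2.4, -1.2]
width: 0.258
gripper_force: 55.0
```

Request:
move_arm --motion '[{"tx": -0.0007,"ty": 0,"tz": 0,"twist": 0},{"tx": 0,"ty": 0,"tz": 0,"twist": 0}]'

```text
clock: 13.35
position: [0.4803, -0.1828, 0.0137]
ee_rot: [-2.201, -2.241, -0.0]
force: [-0.0, 5.3, -2.3]
width: 0.257
gripper_force: 55.0
```

Request:
move_arm --motion '[{"tx": -0.0004,"ty": 0,"tz": 0,"twist": 0},{"tx": 0,"ty": 0,"tz": 0,"twist": 0}]'

```text
clock: 13.55
position: [0.4803, -0.1829, 0.0136]
ee_rot: [-2.201, -2.241, -0.001]
force: [0.2, 5.6, -1.8]
width: 0.261
gripper_force: 55.0
```

Request:
move_arm --motion '[{"tx": -0.0004,"ty": 0,"tz": 0,"twist": 0},{"tx": 0,"ty": 0,"tz": 0,"twist": 0}]'

```text
clock: 13.75
position: [0.4803, -0.1832, 0.0136]
ee_rot: [-2.2, -2.241, -0.001]
force: [0.4, 5.4, -2.4]
width: 0.257
gripper_force: 55.0
```

Request:
move_arm --motion '[{"tx": -0.0003,"ty": 0,"tz": 0,"twist": 0},{"tx": 0,"ty": 0,"tz": 0,"twist": 0}]'

```text
clock: 13.95
position: [0.4803, -0.1835, 0.0136]
ee_rot: [-2.2, -2.241, -0.001]
force: [0.2, 5.3, -2.8]
width: 0.255
gripper_force: 55.0
```

Request:
move_arm --motion '[{"tx": -0.0004,"ty": 0,"tz": 0,"twist": 0},{"tx": 0,"ty": 0,"tz": 0,"twist": 0}]'

```text
clock: 14.15
position: [0.4803, -0.184, 0.0136]
ee_rot: [-2.2, -2.241, -0.001]
force: [0.2, 5.9, -2.3]
width: 0.253
gripper_force: 55.0
```

Request:
move_arm --motion '[{"tx": -0.0004,"ty": 0,"tz": 0,"twist": 0},{"tx": 0,"ty": 0,"tz": 0,"twist": 0}]'

```text
clock: 14.35
position: [0.4803, -0.1843, 0.0136]
ee_rot: [-2.2, -2.241, -0.001]
force: [-0.3, 6.3, -1.4]
width: 0.258
gripper_force: 55.0
```

Request:
move_arm --motion '[{"tx": -0.0003,"ty": 0,"tz": 0,"twist": 0},{"tx": 0,"ty": 0,"tz": 0,"twist": 0}]'

```text
clock: 14.55
position: [0.4803, -0.1845, 0.0136]
ee_rot: [-2.2, -2.242, -0.001]
force: [0.1, 6.6, -2.3]
width: 0.259
gripper_force: 55.0
```

```bash
python3 - <<'E'
from h import *
im=save("top","t8")
cv2.imwrite("pics/c8.png",cv2.resize(im[230:300,190:250,::-1],None,fx=8,fy=8,interpolation=cv2.INTER_CUBIC))
go((.4777,-.185,.013),1.589)
E
```

```text
pos [ 0.4802 -0.1845  0.0136] head 1.589 F [ 0.43  6.12 -2.73] shift mm [-0.4 -2.5  0.6] twist 0.0 w 0.258 gf 54.9779748916626 t 14.6
```

View pics/c8.png

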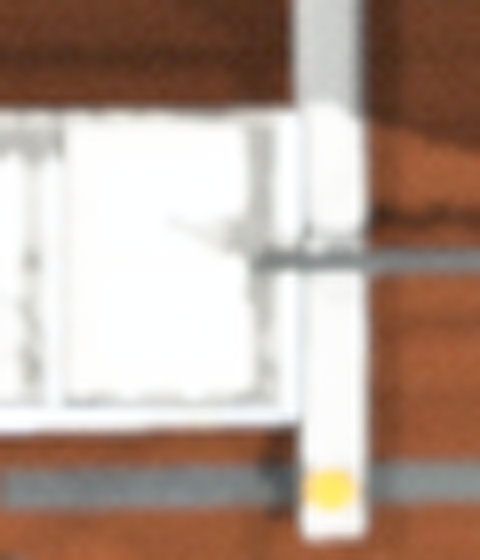

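The picture shows the tray front against the fence (column ~300) all along its width. I'll build the pull up to ~9 N and hold it. That was my tenth picture, so from here I go by numbers.

Request:
move_arm --motion '[{"tx": -0.0005,"ty": 0,"tz": 0,"twist": 0},{"tx": 0,"ty": 0,"tz": 0,"twist": 0}]'

```text
clock: 14.8
position: [0.4803, -0.1846, 0.0136]
ee_rot: [-2.199, -2.242, -0.001]
force: [1.2, 6.6, -2.5]
width: 0.26
gripper_force: 55.0
```

Request:
move_arm --motion '[{"tx": -0.0004,"ty": 0,"tz": 0,"twist": 0},{"tx": 0,"ty": 0,"tz": 0,"twist": 0}]'

```text
clock: 15.0
position: [0.4803, -0.1846, 0.0135]
ee_rot: [-2.199, -2.242, -0.001]
force: [0.4, 8.9, -1.6]
width: 0.259
gripper_force: 55.0
```

Request:
move_arm --motion '[{"tx": 0,"ty": 0,"tz": 0,"twist": 0},{"tx": 0,"ty": 0,"tz": 0,"twist": 0},{"tx": 0,"ty": 0,"tz": 0,"twist": 0}]'

```text
clock: 15.3
position: [0.4803, -0.1846, 0.0135]
ee_rot: [-2.199, -2.242, -0.001]
force: [-0.2, 10.0, -3.0]
width: 0.257
gripper_force: 55.0
```

Request:
move_arm --motion '[{"tx": 0,"ty": 0,"tz": 0,"twist": 0}]'

```text
clock: 15.4
position: [0.4803, -0.1846, 0.0135]
ee_rot: [-2.199, -2.242, -0.001]
force: [0.8, 8.3, -2.8]
width: 0.257
gripper_force: 55.0
```

Request:
move_arm --motion '[{"tx": 0,"ty": 0,"tz": 0,"twist": 0}]'

```text
clock: 15.5
position: [0.4802, -0.1846, 0.0135]
ee_rot: [-2.199, -2.242, -0.001]
force: [-0.1, 9.3, -2.0]
width: 0.257
gripper_force: 55.0
```

Request:
move_arm --motion '[{"tx": 0,"ty": 0,"tz": 0,"twist": 0},{"tx": 0,"ty": 0,"tz": 0,"twist": 0},{"tx": 0,"ty": 0,"tz": 0,"twist": 0},{"tx": 0,"ty": 0,"tz": 0,"twist": 0},{"tx": 0,"ty": 0,"tz": 0,"twist": 0},{"tx": 0,"ty": 0,"tz": 0,"twist": 0},{"tx": 0,"ty": 0,"tz": 0,"twist": 0},{"tx": 0,"ty": 0,"tz": 0,"twist": 0},{"tx": 0,"ty": 0,"tz": 0,"twist": 0},{"tx": 0,"ty": 0,"tz": 0,"twist": 0}]'

```text
clock: 16.5
position: [0.4803, -0.1846, 0.0135]
ee_rot: [-2.199, -2.242, -0.001]
force: [0.2, 8.7, -2.3]
width: 0.256
gripper_force: 55.0
```

```bash
python3 - <<'E'
from h import *
im=save("top","t9")
for r in arm.regions_of("top","tray")[:1]:
    ys,xs=np.nonzero(r["region"]);print(cv2.minAreaRect(np.c_[xs,ys].astype(np.float32)))
for q in ("blank0","tray_front"):
  for r in arm.place_of("top",q)[:3]: print(q,r["conf"],at("top",np.array(r["point"])*[560,420],.006).round(3))
go((.4777,-.18,.04),1.589)
E
```

```text
((199.5, 262.5), (41.0, 53.0), 90.0)
blank0 0.63 [0.45  0.16  0.006]
blank0 0.6 [0.492 0.169 0.006]
tray_front 0.92 [0.475 0.076 0.006]
pos [ 0.4803 -0.1846  0.0135] head 1.59 F [ 0.07  7.49 -2.5 ] shift mm [  4.7  -2.5 -26.5] twist 0.001 w 0.257 gf 54.97960031032562 t 16.7
```

Request:
move_arm --motion '[{"tx": 0.002,"ty": 0,"tz": 0,"twist": 0},{"tx": 0.003,"ty": 0,"tz": 0,"twist": 0},{"tx": 0.005,"ty": 0,"tz": 0,"twist": 0},{"tx": 0,"ty": 0,"tz": 0,"twist": 0},{"tx": 0,"ty": 0,"tz": 0,"twist": 0}]'

```text
clock: 17.2
position: [0.4802, -0.1765, 0.0138]
ee_rot: [2.201, 2.241, -0.0]
force: [0.5, 0.3, -1.2]
width: 0.255
gripper_force: 55.0
```

Request:
move_arm --motion '[{"tx": 0,"ty": 0,"tz": -0.005,"twist": 0},{"tx": 0,"ty": 0,"tz": -0.01,"twist": 0},{"tx": 0,"ty": 0,"tz": -0.015,"twist": 0},{"tx": 0,"ty": 0,"tz": -0.015,"twist": 0},{"tx": 0,"ty": 0,"tz": -0.01,"twist": 0},{"tx": 0,"ty": 0,"tz": 0,"twist": 0},{"tx": 0,"ty": 0,"tz": 0,"twist": 0}]'

```text
clock: 17.9
position: [0.4802, -0.1765, 0.0689]
ee_rot: [2.201, 2.24, 0.0]
force: [-0.1, 0.0, -1.2]
width: 0.258
gripper_force: 55.0
```

```bash
python3 - <<'E'
from h import *
im=save("top","t10")
for r in arm.regions_of("top","tray")[:1]:
    ys,xs=np.nonzero(r["region"]);print(cv2.minAreaRect(np.c_[xs,ys].astype(np.float32)))
print([at("top",np.array(r["point"])*[560,420],.066).round(3) for r in arm.place_of("top","hook_tip")[:1]])
go((.48,-.36,.06),1.589)
E
```

```text
((200.0, 263.0), (38.0, 52.0), 90.0)
[]
pos [ 0.4797 -0.1762  0.0681] head 1.589 F [ 0.63  0.75 -0.77] shift mm [-183.7   -2.9    8.1] twist -0.0 w 0.255 gf 54.97794270515442 t 18.05
```

Request:
move_arm --motion '[{"tx": -0.015,"ty": 0,"tz": 0,"twist": 0},{"tx": -0.03,"ty": 0,"tz": 0,"twist": 0},{"tx": -0.03,"ty": 0,"tz": 0,"twist": 0},{"tx": -0.03,"ty": 0,"tz": 0,"twist": 0},{"tx": -0.03,"ty": 0,"tz": 0,"twist": 0},{"tx": -0.03,"ty": 0,"tz": 0,"twist": 0},{"tx": -0.02,"ty": 0,"tz": 0.01,"twist": 0},{"tx": 0,"ty": 0,"tz": 0.02,"twist": 0},{"tx": 0,"ty": 0,"tz": 0.02,"twist": 0},{"tx": 0,"ty": 0,"tz": 0.007,"twist": 0},{"tx": 0,"ty": 0,"tz": 0,"twist": 0},{"tx": 0,"ty": 0,"tz": 0,"twist": 0}]'

```text
clock: 19.25
position: [0.4838, -0.3613, 0.012]
ee_rot: [2.201, 2.242, 0.0]
force: [0.1, 0.2, -0.5]
width: 0.259
gripper_force: 55.0
```

Request:
move_arm --motion '[{"tx": 0,"ty": 0,"tz": 0.002,"twist": 0},{"tx": 0,"ty": 0,"tz": 0.002,"twist": 0},{"tx": 0,"ty": 0,"tz": 0,"twist": 0}]'

```text
clock: 19.55
position: [0.4836, -0.3614, 0.008]
ee_rot: [2.201, 2.241, -0.0]
force: [-0.0, -0.6, -1.3]
width: 0.257
gripper_force: 55.0
```

Request:
move_arm --motion '[{"tx": 0,"ty": 0,"tz": 0.001,"twist": 0},{"tx": 0,"ty": 0,"tz": 0,"twist": 0},{"tx": 0,"ty": 0,"tz": 0,"twist": 0}]'

```text
clock: 19.85
position: [0.4835, -0.3613, 0.0068]
ee_rot: [2.201, 2.241, -0.0]
force: [0.7, 0.2, -1.1]
width: 0.26
gripper_force: 55.0
```

Request:
move_arm --motion '[{"tx": 0,"ty": 0,"tz": 0,"twist": 0},{"tx": 0,"ty": 0,"tz": 0,"twist": 0},{"tx": 0,"ty": 0,"tz": 0,"twist": 0},{"tx": 0,"ty": 0,"tz": 0,"twist": 0},{"tx": 0,"ty": 0,"tz": 0,"twist": 0},{"tx": 0,"ty": 0,"tz": 0,"twist": 0},{"tx": 0,"ty": 0,"tz": 0,"twist": 0},{"tx": 0,"ty": 0,"tz": 0,"twist": 0},{"tx": 0,"ty": 0,"tz": 0,"twist": 0},{"tx": 0,"ty": 0,"tz": 0,"twist": 0}]' --gripper -1

```text
clock: 20.85
position: [0.4835, -0.3613, 0.0067]
ee_rot: [2.201, 2.241, -0.0]
force: [0.4, 0.4, 0.1]
width: 0.998
gripper_force: 0.0
```

Request:
move_arm --motion '[{"tx": 0,"ty": 0,"tz": 0,"twist": 0},{"tx": 0,"ty": 0,"tz": 0,"twist": 0},{"tx": 0,"ty": 0,"tz": 0,"twist": 0},{"tx": 0,"ty": 0,"tz": 0,"twist": 0}]'

```text
clock: 21.25
position: [0.4835, -0.3613, 0.0067]
ee_rot: [2.202, 2.241, -0.0]
force: [-0.2, 0.0, -0.5]
width: 1.0
gripper_force: 0.0
```

Request:
move_arm --motion '[{"tx": 0,"ty": 0,"tz": -0.015,"twist": 0},{"tx": 0,"ty": 0,"tz": -0.03,"twist": 0},{"tx": 0,"ty": 0,"tz": -0.04,"twist": 0},{"tx": 0,"ty": 0,"tz": -0.04,"twist": 0},{"tx": 0,"ty": 0,"tz": -0.04,"twist": 0},{"tx": 0,"ty": 0,"tz": 0,"twist": 0},{"tx": 0,"ty": 0,"tz": 0,"twist": 0}]'

```text
clock: 21.95
position: [0.484, -0.3616, 0.1737]
ee_rot: [2.199, 2.239, 0.001]
force: [-0.8, 0.8, -0.8]
width: 0.997
gripper_force: 0.0
```

```bash
python3 - <<'E'
from h import *
save("top","t11");save("scene","s11");a=cv2.imread("pics/t8.png") if 0 else None
im=cv2.imread("pics/t11.png");g=im[:,:,1]
for r in arm.regions_of("top","tray")[:1]:
    ys,xs=np.nonzero(r["region"]);print(cv2.minAreaRect(np.c_[xs,ys].astype(np.float32)))
Z=dict(hook_grip=.026,hook_tip=0,tray=0,tray_front=.009,jar=0,benchblock=0,mallet=0,blank0=.006)
for cam in("top","scene"):
    for q,z in Z.items():
        for r in arm.place_of(cam,q)[:2]:
            px=np.array(r["point"])*[560,420]
            print(cam,q,round(r["conf"],2),at(cam,px,z).round(3))
# fence/tray boundary: dark gap per row; tray rear edge col per row
for row in range(247,280,4): print(row,g[row,168:180],g[row,222:236])
go((.48,-.36,.06),1.589)
E
```

```text
((199.5, 263.0), (38.0, 53.0), 90.0)
top hook_grip 0.64 [ 0.482 -0.358  0.026]
top hook_tip 0.69 [ 0.475 -0.103  0.   ]
top tray 0.81 [0.466 0.131 0.   ]
top tray_front 0.79 [0.479 0.077 0.009]
top jar 0.83 [0.617 0.084 0.   ]
top jar 0.59 [0.488 0.141 0.   ]
top benchblock 0.66 [0.479 0.077 0.   ]
top benchblock 0.56 [ 0.619 -0.037  0.   ]
top mallet 0.89 [0.644 0.194 0.   ]
top blank0 0.58 [0.492 0.17  0.006]
top blank0 0.54 [0.451 0.161 0.006]
scene hook_grip 0.75 [ 0.488 -0.356  0.026]
scene hook_tip 0.74 [ 0.477 -0.092  0.   ]
scene tray 0.59 [0.486 0.127 0.   ]
scene tray_front 0.57 [0.474 0.07  0.009]
scene jar 0.62 [0.615 0.085 0.   ]
scene benchblock 0.64 [ 0.623 -0.037 -0.   ]
scene benchblock 0.46 [0.45  0.154 0.   ]
scene mallet 0.74 [0.643 0.193 0.   ]
scene mallet 0.17 [ 0.614  0.084 -0.   ]
scene blank0 0.36 [0.458 0.151 0.006]
247 [ 92  91  96  94  99 131 165 146 140 169 182 187] [194 193 225 253 254 244 239 250 252 253 252 251 237 166]
251 [ 52  48  51  50  78 142 191 161 137 165 181 176] [196 200 233 253 254 243 237 250 252 253 252 252 246 191]
255 [ 60  58  56  62 
[... 187 characters left out ...]
52 252 247 192]
263 [ 56  54  52  53  75 144 190 158 136 164 182 184] [197 195 221 249 253 238 239 251 252 252 252 251 247 193]
267 [ 59  56  58  59  80 137 185 161 136 168 182 181] [197 201 227 250 253 235 238 250 252 252 252 252 247 198]
271 [ 59  63  65  62  85 151 199 169 162 224 240 245] [214 220 238 251 253 235 237 250 252 252 252 251 248 203]
275 [179 181 178 181 181 189 197 194 202 221 227 229] [208 203 223 248 252 238 244 251 252 252 252 251 246 197]
279 [ 69  63  60  55  84 155 212 190 184 223 234 231] [199 209 225 249 252 237 244 251 252 252 252 251 246 193]
pos [ 0.4835 -0.3613  0.1718] head 1.589 F [-0.44  0.26  1.08] shift mm [  1.4  -3.5 111.8] twist -0.0 w 1.001 gf 0.0 t 22.9
```

The tray is square and flush: its rear edge and the seam at the fence stay at constant columns over the whole width. Both blanks are inside, the hook lies clear and the bystanders haven't moved.

```bash
python3 -c "
from cell import arm
print(arm.sign_off())"
```

```text
the job is handed in; nothing more can be done
None
```

I drew the tray out with the hook until it stood flush and square on the fence, leaned it there for over a second at about 9 N at the wrist (highest reading 10 N), laid the hook on the bench well clear, and handed the job in at about 23 s; no verdict came back.

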